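# Roll a turned blank into a vee holder and clamp it

## Robot

A 7-joint arm with a two-finger parallel gripper is mounted at the origin on the work surface. World frame = base frame: x ahead of the robot, y to its left, z up, the work surface at z = 0. Lengths are in mm, angles in degrees, forces in N, time in s.
With the tool pointing down it reaches from about 400 to 875 mm from the base axis. Payload 6.5 kg.
Tool frame: the origin (TCP) lies on the centre line of the jaws, within the pads' length; the fingertips stand ahead of it and the grasp point (between the pads) lies 8 mm behind it (r.tip_reach is the z of the fingertips in the tool frame, in mm); z points along the fingers, y is the line along which they close (so a half turn about z gives the same grasp; the last joint's range is limited). The gripper opens to 88 mm and grips with 3 to 60 N. Pads are 18 mm wide; open, the fingers measure 123 mm over their backs; the gripper's body (75 mm by 187 mm) begins 45 mm behind the grasp point.
Start: joints at [65.592, 30.733, -0.252, 88.115, 0.149, 61.152, -4.079], TCP at [228.852, -608.372, 249.716] pointing down, gripper open.
Joint ranges: [-154.64, 154.64], [-21.42, 123.67], [-72.66, 72.17], [13.99, 137.28], [-74.86, 254.86], [10.95, 109.41], [-158.01, 158.01]. Speed limits (degrees/s): [136.94, 136.94, 180, 180, 180, 180, 180].

## Interface

Orientations are given as a 3x3 rotation matrix whose columns are the frame's x, y, z axes.
In Python, from plant import r gives the robot as it stands. The module is installed in compiled form; this text tells all that it offers. Calls block until the motion is done:
- r.reach(position, orientation): joint-space move of the TCP to a pose.
- r.move_linear(position, ori=None, speed=150): straight line of the TCP; ori=None keeps the orientation; speed is the mean speed in mm/s.
- r.movej(angles): joint-space move.
- r.command_gripper(opening, force=None): opening from 0.0 (shut) to 1.0 (fully open); force is the grip in N (None keeps the last); returns when the fingers have stopped.
- r.dwell(seconds).
- r.ik(position, orientation): joint angles nearest the present ones, or None.
- r.get_state(): the state.
- r.read_camera(name): name is "side" or "top"; returns the picture (420x560x3 uint8, red, green, blue); there is no depth.
- r.get_calibration(name): a dict with "intrinsics" (3x3 intrinsics, pixels), "R" (3x3) and "t" (3): a world point X has camera coordinates R X + t. Camera axes: x right, y down, z forward; pixel columns grow to the right and rows downward; lengths in mm; the calibration is good to about 2 mm. A picture is of the moment at which its call begins. get_calibration takes no time and is no camera call.
A pose or a line that the arm cannot do raises r.PlanningError and nothing moves.
- r.finish_job(): hands the job in; it is judged then, once.
The state is a dict: "clock": time; "joint_pos": joint angles; "joint_velocities": joint speeds; "effort": joint torques, N m; "ee_pos": TCP position; "tcp_rot": TCP orientation; "force": force on the tool from outside, world axes, zero at the start; "wrist_torque": the same for the moment, N m; "finger_gap": opening from 0.0 (shut) to 1.0 (fully open); "grasp_force": force on a finger pad.
Only numpy, scipy, OpenCV 4.12 (cv2) and the standard library are available. Lean on these libraries where they do the work, as an engineer would, in place of code of your own. Each camera call takes 0.05 s, during which the arm holds its last target. There are 200 camera calls.

## Task

Roll the round wooden blank up the ramp of the vee holder, keeping it on the ramp rather than lifting it and pushing it only gently, until it drops into the vee, and leave it alone for a moment so that it settles by itself. Then swing the red-handled clamp down over it and press until the clamp's rubber foot holds the blank with about 10 N (firmly, not hard enough to dent it), and let go so that it stays clamped. Leave the things around the holder where they are.

Things in the scene. Friction and masses are not known exactly. Their poses are not given: they have to be found in the camera images.
- holder: Wooden vee holder fixed to the bench, base 215 x 170 x 12 mm (x -120 to +95 mm). Origin on the bench; x level, up the ramp, across the vee, towards the clamp post; y along the vee; z up. Other points here are given in this frame. Ramp 150 mm wide, rises 4 degrees from its lip to the vee's edge at x -18, z 38 mm. A red clamp post, 26 x 32 mm in plan, 101 mm high, stands at x 55 mm.
- ramp_foot (a point): Middle of the top of the lip at the ramp's foot: a strip 5 mm above the ramp. Its inner face is at x -92 mm, its top at z 38 mm, the ramp before it at z 33 mm. The blank starts against it.
- vee_seat (a point): Where the middle of the blank's axis belongs when it lies in the vee: x 0, y 0, z 45.5 mm (its crown then at z 63.5 mm). The vee has two 45 degree flanks, apex at x 0, z 20 mm; the near flank ends at the ramp's edge, the far one is higher (top at x 34, z 54 mm), so the blank drops about 10 mm and cannot roll past. Up to 30 mm off along y does no harm.
- blank: Turned wooden blank: round bar, 36 mm diameter, domed ends, 186 mm long (150 mm straight), about 0.12 kg, dark rings. Origin on its axis at mid-length, y along its axis; x and z turn as it rolls. Starts on the ramp against the lip (axis at x -81, z 52 mm in the holder's frame) and rolls back there if let go on the ramp. Keep any push of the robot on it under 15 N.
- clamp: Hold-down clamp: steel arm 12 x 10 mm, origin on its hinge axis, y along that axis (= holder's y), -x along the arm to the handle. Level, pointing towards the ramp's foot, when its x equals the holder's x; starts open, 85 to 112 degrees above level; range -17 to 117 degrees. The hinge is stiff: it stays where it is left and takes about 8 N at the handle, square to the arm, to move either way.
- clamp_hinge (a point): Clamp hinge axis, fixed on the holder at x 55, y 0, z 90 mm. 55 mm along the arm hangs a domed black rubber foot on a spring (4 N per mm, 9 mm stroke), on a screw spindle left at an unknown height: with the arm level its tip lies 20 to 33 mm below the hinge axis, so it meets the seated blank with the arm anywhere from 7 degrees above to 7 below level.
- clamp_bar (a point): Centre of the clamp's handle: red round cross-bar, 14 mm diameter, 110 mm long, parallel to the hinge, 130 mm from it; the arm joins its middle. Can be gripped from above beside the arm and turns in the grip. Once the foot touches, each N at the foot adds 0.42 N to the push needed (10 N: 4.2 N above free swing, 6 mm more travel). 4 to 16 N at the foot holds; over 22 N dents. It stays when let go.
- palette: Bystander: white flower-shaped paint dish, 94 mm across, 12 mm high; origin under its centre.
- driftwood: Bystander: piece of brown-grey driftwood, about 130 x 45 x 30 mm; origin under its middle, long along x.
- pen: Bystander: red burning pen, 150 mm long, 18 mm thick, lying along its x; origin under it near the middle.
- gluepot: Bystander: yellow glue pot with black cap, 44 mm diameter, 60 mm high; origin under its centre.
Mind the look-alikes: they are no part of the job. What is shaped like the blank but purple is not meant.

How it is judged:
By the outcome, as a careful person would: the job done as asked, in the order asked, and still so for the second after the job is handed in, with the robot touching nothing.
It also fails if it takes over 70 s, if anything falls off the work surface, if the arm or the gripper's body presses on something with over 40 N, if the wrist force passes 120 N, or if a joint passes its speed limit or range.

## Working session

There is one attempt and no reset: what is moved stays moved. The work goes in short steps, each a Python script; the robot and the scene stay as the last script left them, time stands still between calls to the robot, and variables do not carry over. Pictures are saved under pics/ and viewed, at most 10 in all, crops included, and the job is handed in when it is done.

```bash
mkdir -p pics; ls; python3 - <<'E'
from plant import r
import cv2,json
for n in("side","top"):
    im=r.read_camera(n);cv2.imwrite(f"pics/{n}0.png",im[:,:,::-1]);c=r.get_calibration(n);print(n,c)
print(r.get_state(),r.tip_reach)
E
```

```text
pics
side {'intrinsics': array([[493.84911257,   0.        , 287.04164801],
       [  0.        , 493.84911257, 202.13252435],
       [  0.        ,   0.        ,   1.        ]]), 'R': array([[-0.85981407, -0.51056958, -0.00620281],
       [-0.3573573 ,  0.61038823, -0.70691016],
       [ 0.36471295, -0.60559468, -0.70727615]]), 't': array([ 415.01425187,  223.33105627, 1290.30678678])}
top {'intrinsics': array([[469.9361961 ,   0.        , 279.99986939],
       [  0.        , 469.9361961 , 213.2901667 ],
       [  0.        ,   0.        ,   1.        ]]), 'R': array([[-0.01168687, -0.99985058, -0.01273738],
       [-0.99786063,  0.01248115, -0.06417465],
       [ 0.06432403,  0.01196013, -0.99785739]]), 't': array([  39.25961264,  455.36913286, 1102.59625556])}
{'clock': 0.1, 'joint_pos': array([65.59437148, 30.77183536, -0.25346869, 88.16085433,  0.14887272,
       61.15109532, -4.08010402]), 'joint_velocities': array([-0.02123298, -0.03226551,  0.00747834, -0.09268125,  0.0188148 ,
       -0.002047  , -0.02367143]), 'effort': array([ 2.66932249e-03, -5.72077954e+01,  9.93742011e-01, -2.52227443e+01,
       -5.62112220e-02,  1.35313865e-02,  3.45318483e-05]), 'ee_pos': array([ 228.64111145, -607.93172623,  248.97021393]), 'tcp_rot': array([[ 9.35965335e-01,  3.52091620e-01, -6.18276596e-04],
       [ 3.52092145e-01, -9.35964413e-01,  1.31892042e-03],
       [-1.14304065e-04, -1.45215412e-03, -9.99998939e-01]]), 'force': array([ 0.53864788, -0.58164014,  0.07121664]), 'wrist_torque': array([-0.00250716,  0.04152362,  0.06639968]), 'grasp_force': 0.0, 'finger_gap': 0.9965319200779996} 11.0
```

View pics/side0.png

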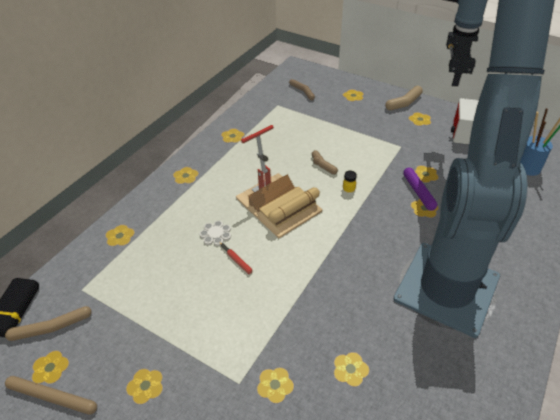

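View pics/top0.png

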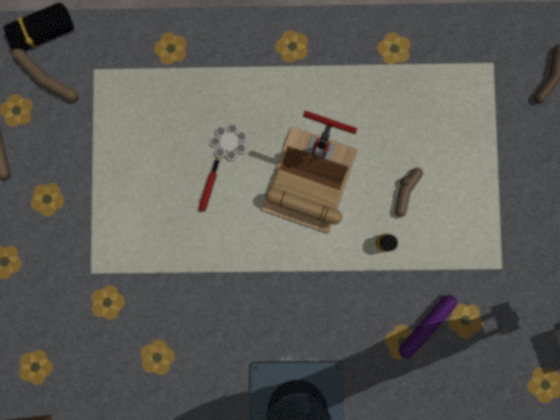

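The side view shows the holder at about (280,205), the blank at (294,205) and the clamp handle at (257,134). In the top view the blank is at (304,207) and the clamp bar at (330,122).

Things that could be taken for the blank: the tan bar on the ramp at top (304,207), the purple bar at top (428,326) and driftwood at (408,192), (45,75) and (548,75). I choose the tan bar with dark rings on the ramp. Next is a close crop to check it.

```bash
python3 - <<'E'
import cv2,numpy as np
a=cv2.imread("pics/top0.png")[100:240,250:370];b=cv2.imread("pics/side0.png")[115:240,215:335]
a=cv2.resize(a[:,:],(600,700)[:2],interpolation=cv2.INTER_CUBIC)
a=cv2.resize(cv2.imread("pics/top0.png")[105:240,255:365],None,fx=4.4,fy=4.4,interpolation=cv2.INTER_CUBIC)
cv2.imwrite("pics/topc.png",a)
b=cv2.resize(cv2.imread("pics/side0.png")[115:240,225:335],None,fx=4.7,fy=4.7,interpolation=cv2.INTER_CUBIC)
cv2.imwrite("pics/sidec.png",b);print(a.shape,b.shape)
E
```

```text
(594, 484, 3) (588, 517, 3)
```

View pics/topc.png

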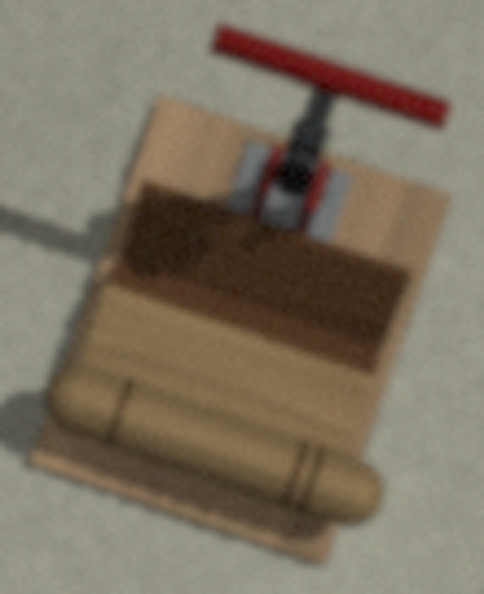

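View pics/sidec.png

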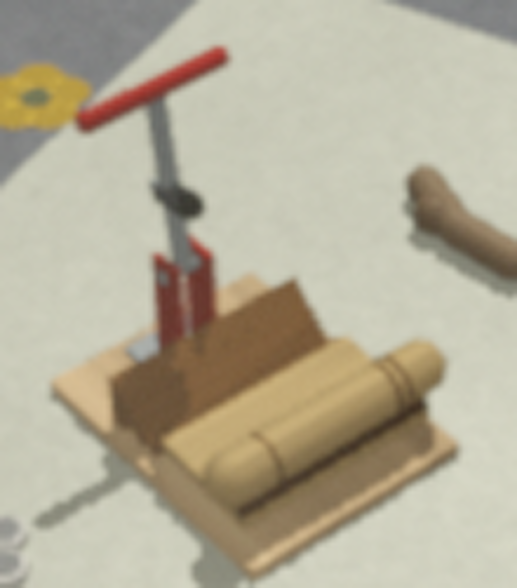

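The crop confirms the tan bar with dark rings against the lip: ends at top-crop (52,398) and (382,500). The base corners, vee edges and bar ends are readable too. Next I fit the poses.

```bash
cat > fit.py <<'E'
import numpy as np
from plant import r
from scipy.optimize import least_squares
C={n:r.get_calibration(n) for n in("top","side")}
def proj(n,X):
    c=C[n];p=c["intrinsics"]@(c["R"]@X+c["t"]);return p[:2]/p[2]
T=lambda u,v:("top",np.array([255+(u+.5)/4.4-.5,105+(v+.5)/4.4-.5]))
S=lambda u,v:("side",np.array([225+(u+.5)/4.7-.5,115+(v+.5)/4.7-.5]))
def bar(th,y): return [55-130*np.cos(th),y,90+130*np.sin(th)]
def h2w(p,X):
    c,s=np.cos(p[2]),np.sin(p[2]);return np.array([p[0]+c*X[0]-s*X[1],p[1]+s*X[0]+c*X[1],X[2]])
E
cat > f0.py <<'E'
from fit import *
obs=[(T(165,95),(95,85,12)),(T(450,197),(95,-85,12)),(T(35,460),(-120,85,12)),(T(322,562),(-120,-85,12)),
(T(108,285),(-18,75,38)),(T(378,370),(-18,-75,38)),(T(410,268),(34,-75,54)),(T(148,185),(34,75,54)),
(S(55,385),(95,85,12)),(S(455,450),(-120,-85,12)),(S(255,578),(-120,85,12))]
ob=[(T(215,38),55),(T(447,115),-55),(S(80,122),55),(S(225,55),-55)]
obl=[(T(52,398),93),(T(382,500),-93),(S(208,480),93),(S(445,360),-93)]
def f(p):
    e=[proj(o[0],h2w(p,X))-o[1] for o,X in obs]
    e+=[proj(o[0],h2w(p,bar(p[3],y)))-o[1] for o,y in ob]
    e+=[proj(o[0],h2w(p,(-81,p[4]+y,52)))-o[1] for o,y in obl]
    return np.ravel(e)
s=least_squares(f,[500,-50,-.3,1.7,0],x_scale=[10,10,.1,.1,10],loss="soft_l1");p=s.x
print(p,np.degrees(p[2:4]));print(f(p).reshape(-1,2).round(1).tolist())
np.save("p.npy",p)
for X in[(0,0,45),(-81,0,52),(55,0,90),bar(p[3],0)]:print(h2w(p,X))
E
python3 f0.py
```

```text
[ 5.49216602e+02 -4.27203036e+01 -3.50322118e-01  1.73753397e+00
 -7.97464925e+00] [-20.07197884  99.55336334]
[[-1.0, -0.6], [1.1, -0.8], [-1.3, 0.3], [0.9, 0.8], [0.1, -0.3], [-0.6, 1.5], [0.3, 2.7], [-1.6, 0.3], [-1.6, -1.2], [1.1, -1.7], [-0.8, -1.6], [0.0, -0.2], [0.3, 0.4], [-0.3, 0.7], [-0.2, -0.1], [-0.4, -2.8], [1.0, 0.8], [0.4, 1.9], [-1.0, -1.5]]
[549.21660228 -42.72030355  45.        ]
[473.13636323 -14.92107288  52.        ]
[600.87602386 -61.59632438  90.        ]
[621.14116633 -69.00107727 218.19708903]
```

```bash
cat > h.py <<'E'
from fit import *
import cv2
p=np.load("p.npy")
def W(x,y,z): return h2w(p,(x,y,z))
def ori(deg):  # tool down, tool x at deg from holder x
    a=p[2]+np.radians(deg);c,s=np.cos(a),np.sin(a);return np.array([[c,s,0],[s,-c,0],[0,0,-1.]])
def F(): # force in holder frame
    f=r.get_state()["force"];c,s=np.cos(p[2]),np.sin(p[2]);return np.array([c*f[0]+s*f[1],-s*f[0]+c*f[1],f[2]]).round(1)
def H(): # tcp in holder frame
    e=r.get_state()["ee_pos"];d=e[:2]-p[:2];c,s=np.cos(p[2]),np.sin(p[2]);return np.array([c*d[0]+s*d[1],-s*d[0]+c*d[1],e[2]]).round(1)
def snap(name):
    t=cv2.resize(r.read_camera("top")[105:240,255:365,::-1],None,fx=3.6,fy=3.6,interpolation=cv2.INTER_CUBIC)
    s=cv2.resize(r.read_camera("side")[115:240,225:335,::-1],None,fx=3.6,fy=3.6,interpolation=cv2.INTER_CUBIC)
    s=cv2.copyMakeBorder(s,0,t.shape[0]-s.shape[0],0,0,cv2.BORDER_CONSTANT)
    cv2.imwrite(f"pics/{name}.png",np.hstack([t,s]))
E
python3 - <<'E'
from h import *
y=p[4]; R=ori(0)
q=r.ik(W(-127,y,130),R); print("ik",q)
r.reach(W(-127,y,130),R); r.move_linear(W(-127,y,56),speed=80)
print(H(),F())
for x,z in[(-112,56.5),(-100,57),(-85,58),(-70,59),(-60,60),(-52,60.5)]:
    r.move_linear(W(x,y,z),speed=25); print(H(),F())
print(r.get_state()["clock"]); snap("push")
E
```

```text
ik [   7.80431241   21.66443043  -15.18886762  125.06339879    9.86811382
   34.35892685 -124.60026817]
[-126.7   -7.9   56.3] [-0.   0.4 -0.6]
[-112.2   -8.    56.4] [ 0.1  0.1 -0.7]
[-99.8  -8.   57. ] [-0.4  0.5  0. ]
[-84.9  -8.   58. ] [0.1 0.4 0.6]
[-69.8  -8.   59. ] [1.4 0.8 1. ]
[-59.7  -8.   60. ] [ 0.3 -0.5  0.6]
[-51.6  -8.   60.5] [-0.2  0.1 -0.4]
7.375
```

View pics/push.png

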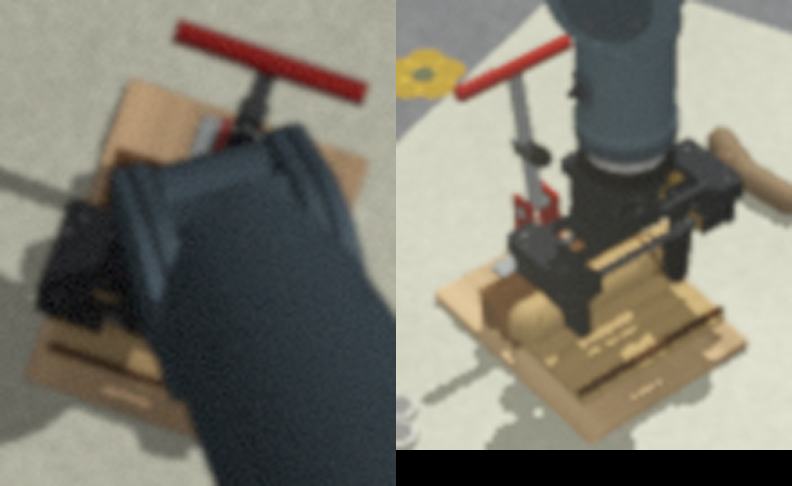

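The side crop (right half) shows the blank upright against both fingers near the vee edge, with its left end at about (530,325). I'll keep going until it drops.

```bash
python3 - <<'E'
from h import *
y=p[4]
for x,z in[(-44,61),(-37,61.5)]:
    r.move_linear(W(x,y,z),speed=15); print(H(),F())
r.dwell(1.0)
r.move_linear(W(-52,y,64),speed=40); r.move_linear(W(-90,y,140),speed=100)
r.reach(W(-60,230,300),ori(-90)); print(r.get_state()["clock"],r.get_state()["joint_pos"].round())
snap("seat")
E
```

```text
[-43.9  -8.   61. ] [-0.1 -0.9 -0.5]
[-37.   -8.   61.5] [ 0.5 -0.4  0.3]
14.7083 [ 18.  37. -61.  90.  33.  74. 111.]
```

View pics/seat.png

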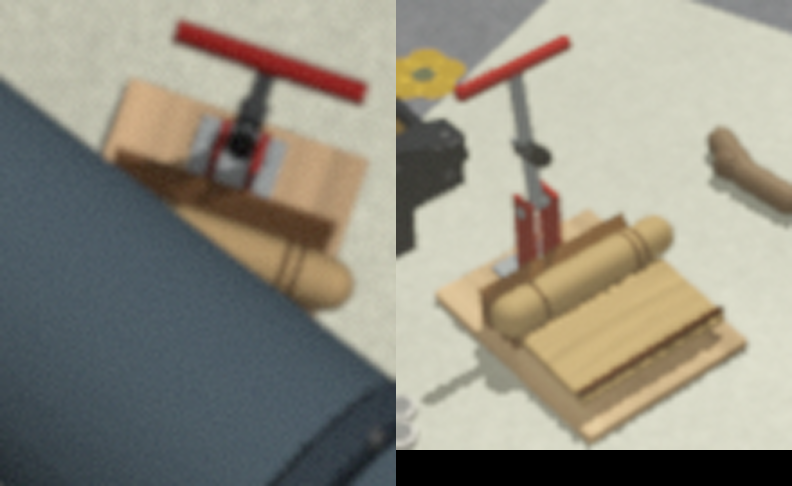

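The blank now lies in the vee: side crop ends at about (510,310) and (655,230), in front of the far flank. Next is the clamp; first I check reachability.

```bash
python3 - <<'E'
from h import *
for d in(-90,90):
  for y in (28,-28,0):
    for th,dz in((99.5,60),(99.5,-8),(70,-8),(40,-8),(20,18),(-5,18)):
      b=bar(np.radians(th),y); q=r.ik(W(b[0],b[1],b[2]+dz),ori(d)); print(d,y,th,None if q is None else q.round())
E
```

```text
-90 28 99.5 [ 37.  40. -60.  87.  36.  73. 133.]
-90 28 99.5 [ 36.  44. -57.  91.  39.  67. 131.]
-90 28 70 [ 39.  39. -59. 101.  38.  62. 127.]
-90 28 40 [ 39.  38. -58. 110.  39.  55. 121.]
-90 28 20 [ 38.  37. -58. 113.  40.  53. 119.]
-90 28 -5 [ 34.  41. -53. 116.  46.  47. 114.]
-90 -28 99.5 [ 44.  39. -60.  89.  35.  73. 138.]
-90 -28 99.5 [ 42.  43. -57.  93.  39.  66. 135.]
-90 -28 70 [ 45.  38. -60. 103.  37.  61. 132.]
-90 -28 40 [ 46.  37. -59. 112.  39.  54. 127.]
-90 -28 20 [ 46.  36. -59. 116.  40.  51. 125.]
-90 -28 -5 [ 41.  40. -53. 118.  46.  45. 120.]
-90 0 99.5 [ 41.  40. -60.  88.  35.  73. 136.]
-90 0 99.5 [ 39.  43. -57.  92.  39.  67. 133.]
-90 0 70 [ 42.  39. -59. 102.  38.  62. 129.]
-90 0 40 [ 42.  37. -59. 111.  39.  55. 124.]
-90 0 20 [ 42.  36. -59. 115.  40.  52. 122.]
-90 0 -5 [ 38.  40. -53. 117.  46.  46. 117.]
90 28 99.5 [-28.  32.  41.  91. -23.  65.  -1.]
90 28 99.5 [-28.  37.  41.  95. -28.  59.   2.]
90 28 70 [ 12.  27. -18. 102.  11.  52. -32.]
90 28 40 [  9.  26. -17. 111.  10.  44. -34.]
90 28 20 [  7.  25. -16. 115.  10.  41. -35.]
90 28 -5 [  1.  29.  -9. 118.   8.  33. -34.]
90 -28 99.5 [ 20.  28. -21.  90.  11.  64. -24.]
90 -28 99.5 [-24.  36.  41.  97. -27.  58.   7.]
90 -28 70 [ 18.  26. -19. 104.  11.  51. -26.]
90 -28 40 [ 15.  24. -18. 114.  10.  44. -28.]
90 -28 20 [ 14.  24. -17. 117.  10.  41. -29.]
90 -28 -5 [  7.  28.  -9. 120.   8.  32. -28.]
90 0 99.5 [ 17.  28. -21.  90.  11.  64. -27.]
90 0 99.5 [-26.  36.  41.  96. -28.  58.   5.]
90 0 70 [ 15.  27. -19. 103.  11.  52. -29.]
90 0 40 [ 12.  25. -17. 113.  10.  44. -31.]
90 0 20 [ 11.  24. -16. 116.  10.  41. -32.]
90 0 -5 [  4.  29.  -9. 119.   8.  33. -31.]
```

```bash
python3 - <<'E'
from h import *
y=28; R=ori(90); b=bar(p[3],y)
r.movej([20,20,-21,85,11,74,-27]); print(H())
r.reach(W(b[0],y,b[2]+60),R); r.move_linear(W(b[0],y,b[2]-8),speed=90); print(H(),F())
r.command_gripper(0.0,force=15); s=r.get_state(); print(s["finger_gap"]*88,s["grasp_force"],H(),F())
for th in np.arange(92,39,-8):
    b=bar(np.radians(th),y); r.move_linear(W(b[0],y,b[2]-8),speed=60); print(th,H(),F(),round(r.get_state()["finger_gap"]*88,1))
print(r.get_state()["clock"]); snap("swing")
E
```

```text
[ 71.2 -45.1 398.2]
[ 77.   28.2 210.8] [0.6 0.1 0.4]
12.54990279193756 14.851612877100706 [ 76.9  28.  210.3] [ 1.9 -0.4 -1. ]
92 [ 60.7  28.  212.6] [ 4.6  0.1 -0.1] 13.2
84 [ 42.5  28.  212.2] [ 4.2 -0.6  4.2] 13.1
76 [ 24.5  28.1 208.8] [ 4.9 -0.6  3.7] 12.9
68 [  6.8  28.1 202.7] [4.5 0.3 1.6] 12.9
60 [ -9.5  28.1 194.6] [ 5.6  0.6 -0.4] 13.2
52 [-24.3  28.2 184.4] [ 5.9  0.8 -2.1] 13.2
44 [-37.4  28.3 172.3] [ 9.1  1.3 -3.7] 12.6
22.6583
```

View pics/swing.png

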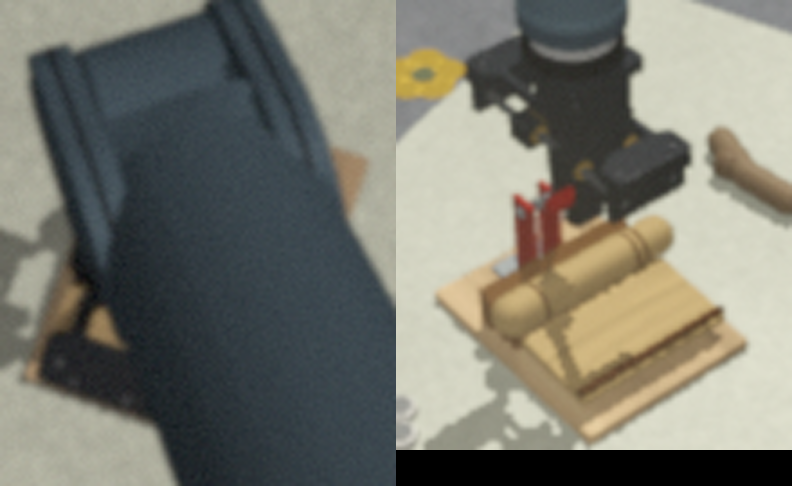

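The side crop shows the handle swung to about 44° and still in the grip at about (570,195), with the blank undisturbed. I'll release it and press on the bar from above with closed fingertips, so that hinge position errors cause no side load.

```bash
cat > press.py <<'E'
from h import *
def Fz(n=8):
    v=[]
    for _ in range(n): r.dwell(.02); v.append(r.get_state()["force"][2])
    return np.mean(v)
E
python3 - <<'E'
from press import *
y=24; h=H()
r.command_gripper(0.7); r.move_linear(W(h[0],28,h[2]+45),speed=120)
r.command_gripper(0.0); z0=Fz(15); print("zero",z0,H())
hist=[]
for th in (52,44,36,28,20,14,11):
    b=bar(np.radians(th),y); r.move_linear(W(b[0],y,b[2]+18),speed=60); print(th,H(),F())
z=b[2]
while z>60:
    z-=1.5; th=np.arcsin((z-90)/130); r.move_linear(W(55-130*np.cos(th),y,z+18),speed=20)
    f=Fz()-z0; hist.append(f); print(round(z,1),round(f,2),H(),round(r.get_state()["clock"],1))
    if len(hist)>=3 and hist[-1]>min(np.median(hist[:3]),9)+2.0 and hist[-2]>min(np.median(hist[:3]),9)+1: break
    if r.get_state()["clock"]>50: break
E
```

```text
zero -0.05794605198212852 [-37.4  28.  217.3]
52 [-24.9  23.7 210. ] [-0.8  0.7 -0.2]
44 [-39.2  23.9 198.1] [ 0.4 -0.1 -0.8]
36 [-50.9  24.  184.3] [-2.3 -0.8  2.8]
28 [-59.9  24.  168.8] [-0.2 -0.7  0.5]
20 [-67.   24.  152.3] [-0.2 -0.2 -0. ]
14 [-71.   24.  139.4] [ 0.2  0.3 -0.4]
11 [-72.5  24.  132.8] [-0.7 -0.3  0.3]
113.3 3.49 [-72.7  24.  131.5] 28.6
111.8 4.3 [-73.   24.  129.9] 28.9
110.3 4.79 [-73.4  24.  128.4] 29.3
108.8 4.46 [-73.7  24.  126.8] 29.7
107.3 4.43 [-74.   24.  125.2] 30.1
105.8 4.21 [-74.2  24.  123.7] 30.5
104.3 3.99 [-74.5  24.  122.2] 30.9
102.8 4.28 [-74.7  24.  120.7] 31.2
101.3 4.46 [-74.9  24.  119.2] 31.6
99.8 4.15 [-74.9  24.  117.7] 32.0
98.3 3.5 [-74.6  24.  116.3] 32.4
96.8 4.27 [-74.6  24.  114.8] 32.8
95.3 5.48 [-74.8  24.  113.4] 33.2
93.8 6.37 [-74.9  24.  112. ] 33.5
```

```bash
python3 - <<'E'
from press import *
z=93.8; z0=-.06
for _ in range(5):
    z-=1.0; th=np.arcsin((z-90)/130); r.move_linear(W(55-130*np.cos(th),24,z+18),speed=20)
    f=Fz(12)-z0; print(round(z,1),round(f,2),H(),round(r.get_state()["clock"],1))
    if f>8.2: break
snap("press")
E
```

```text
92.8 8.12 [-74.9  24.  111.1] 34.0
91.8 8.93 [-75.   24.  110.1] 34.4
```

View pics/press.png

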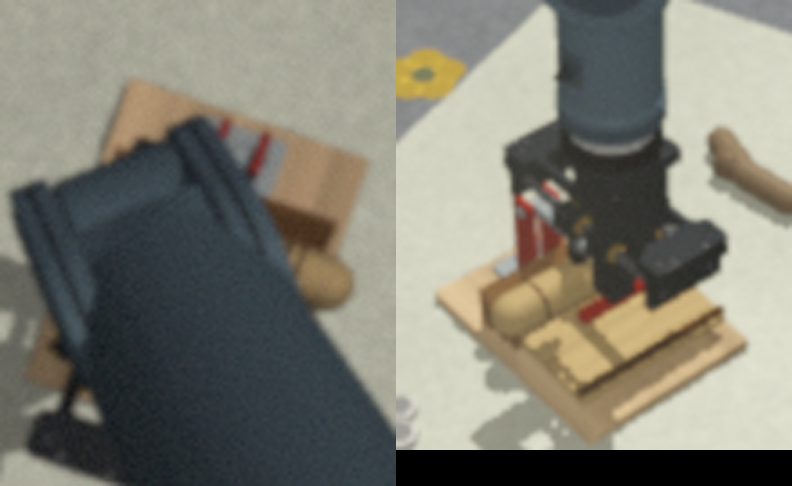

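The fingers press the red bar at side (612,300) with the arm near level, and the blank is still seated. By force the foot is at about 11 N and by travel about 8 N, so it is on target. I'll lift off and look.

```bash
python3 - <<'E'
from press import *
h=H(); r.move_linear(W(h[0],24,h[2]+120),speed=80)
r.movej([65,25,0,85,0,65,-4]); r.dwell(.5); print(r.get_state()["clock"],H()); snap("done")
E
```

```text
39.1 [ -95.  -646.3  337.2]
```

View pics/done.png

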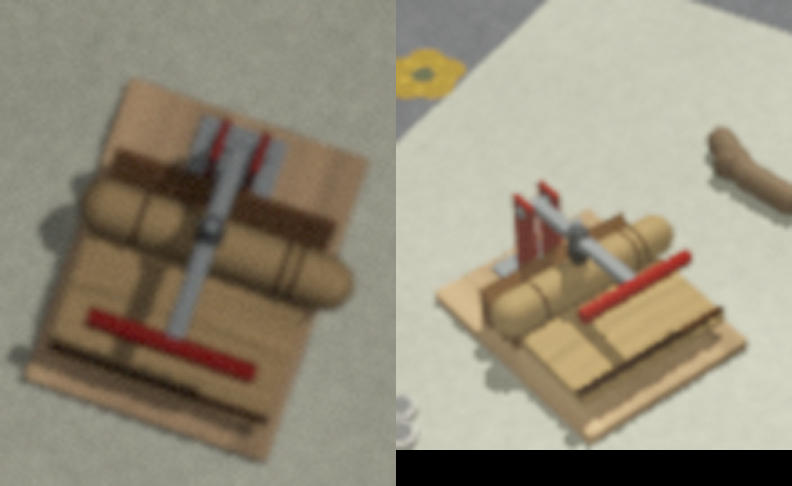

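The blank lies in the vee at top crop (215,240), with the clamp arm over it and the foot on it at (210,230). The robot is clear.

```bash
python3 -c "
from plant import r
print(r.finish_job())"
```

```text
the job is handed in; nothing more can be done
None
```

The blank was rolled up the ramp, settled in the vee by itself and is clamped with an estimated 8–11 N at the foot; the robot is clear and the job was handed in at about 39 s.

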